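# Put away the flour-test glassware and measuring bobs

### The job

Clear the bench after the flour paste test: stand the two amber bottles in the blue tray, the two steel measuring bobs (stem up) in the yellow tray and the white-lidded sample jar in the free bay of the green tray, one thing to a bay, upright and flat on the bay's floor. Set each one down gently, never letting it drop, and leave the red-lidded jar where it already stands in the green tray.

Things in the scene. Friction and masses are not known exactly. Their poses are not given: they have to be found in the camera images.
- bottle_white_cap: Small amber-brown reagent bottle with paper label and WHITE cap, 40 mm diameter, 85 mm tall, standing upright on the bench. Origin: centre of its underside, z up; round, it may be gripped at any yaw. Straight body from the foot to 47 mm, then a sloping shoulder, neck and a 20 mm wide cap. 0.06 to 0.13 kg.
- bottle_black_cap: Small amber-brown reagent bottle with paper label and BLACK cap, 40 mm diameter, 85 mm tall, standing upright on the bench. Origin: centre of its underside, z up; round, it may be gripped at any yaw. Straight body from the foot to 47 mm, then a sloping shoulder, neck and a 20 mm wide cap. 0.06 to 0.13 kg.
- bob_wide: Wide steel measuring bob, 44 mm diameter, total height 80 mm: solid metal cylinder to 36 mm with a short cone to 42 mm, then a straight thin stem of 12 mm diameter from 42 to 80 mm on its axis, the place to grip. Origin: centre of its underside, z up; round, any grasp yaw. 0.12 to 0.26 kg. Stands on the bench.
- bob_narrow: Narrow steel measuring bob, 32 mm diameter, total height 80 mm: solid metal cylinder to 36 mm with a short cone to 42 mm, then a straight thin stem of 12 mm diameter from 42 to 80 mm on its axis, the place to grip. Origin: centre of its underside, z up; round, any grasp yaw. 0.12 to 0.26 kg. Stands on the bench.
- sample_jar: Cream-coloured round flour sample jar with WHITE lid, 44 mm diameter, 65 mm tall, upright on the bench. Origin: centre of its underside, z up; round, may be gripped at any yaw, by the straight body (up to 48 mm; above it the lid, 41 mm wide). 0.07 to 0.14 kg.
- parked_jar: Cream-coloured round sample jar with RED lid, same size as the other jar (44 mm diameter, 65 mm tall), already standing in one bay of the green tray (the bay at the tray's +y); it stays there. Origin: centre of its underside.
- bottle_tray: BLUE two-bay open tray, fixed, any yaw, 74 x 144 x 22 mm (x, y, z), walls and floor 4 mm. Origin under its centre, z up. The divider lies along its own x at y = 0; the bays (66 mm in x, 66 in y) are centred at y = +36 and y = -36 mm, inner floor 4 mm above the origin (bench level), rim at 22 mm.
- bob_tray: YELLOW two-bay open tray, fixed, any yaw, 74 x 144 x 22 mm (x, y, z), walls and floor 4 mm. Origin under its centre, z up. The divider lies along its own x at y = 0; the bays (66 mm in x, 66 in y) are centred at y = +36 and y = -36 mm, inner floor 4 mm above the origin (bench level), rim at 22 mm.
- jar_tray: GREEN two-bay open tray, fixed, any yaw, 74 x 144 x 22 mm (x, y, z), walls and floor 4 mm. Origin under its centre, z up. The divider lies along its own x at y = 0; the bays (66 mm in x, 66 in y) are centred at y = +36 and y = -36 mm, inner floor 4 mm above the origin (bench level), rim at 22 mm. The bay at +y is taken by the red-lidded jar; -y is free.

How it is judged:
By the outcome, as a careful person would: the job done as asked, in the order asked, and still so for the second after the job is handed in, with the robot touching nothing.
It also fails if it takes over 128 s, if anything falls off the work surface, if the arm or the gripper's body presses on something with over 40 N, if the wrist force passes 120 N, or if a joint passes its speed limit or range.

### The arm

A 6-joint arm with a two-finger parallel gripper is mounted at the origin on the work surface. World frame = base frame: x ahead of the robot, y to its left, z up, the work surface at z = 0. Lengths are in mm, angles in rad, forces in N, time in s.
With the tool pointing down it reaches from about 300 to 775 mm from the base axis. Payload 14.6 kg.
Tool frame: the origin (TCP) lies on the centre line of the jaws, within the pads' length; the fingertips stand 19 mm ahead of it and the grasp point (between the pads) is the TCP (bot.tip_reach is the distance from the TCP to the fingertips, in mm); y points along the fingers, x is the direction in which the jaws open and shut, and the axes are right-handed (so a half turn about y gives the same grasp; the last joint's range is limited). The gripper opens to 85 mm and grips with 20 to 120 N. Pads are 22 mm wide; open, the fingers measure 114 mm over their backs; the gripper's body (76 mm by 85 mm) begins 54 mm behind the grasp point. The pads swing forward as they close: fully open they stand 13 mm farther back than shut.
Start: joints at [-1.383, 0.3, 1.521, -0, 1.321, -0.067], TCP at [138.622, -532.234, 250.281] pointing down, gripper open.
Joint ranges: [-3.03, 3.03], [-0.79, 2.21], [0.23, 2.52], [-1.04, 4.18], [0, 3.07], [-2.55, 2.55]. Speed limits (rad/s): [2.22, 2.22, 2.57, 3.14, 3.14, 3.14].

### API

Orientations are given as a unit quaternion [w, x, y, z].
In Python, from rig import bot gives the robot as it stands. Calls block until the motion is done:
- bot.move_to(position, orientation): joint-space move of the TCP to a pose.
- bot.servo_line(position, attitude=None, speed=150, until_force=None): straight line of the TCP; attitude=None keeps the orientation; speed is the mean speed in mm/s. With until_force (N) it stops when the force on the tool has changed by that much, and returns True; else False.
- bot.move_joints(angles): joint-space move.
- bot.move_gripper(opening, grip_force=None): finger opening in mm; grip_force is the grip in N (None keeps the last); returns when the fingers have stopped.
- bot.dwell(seconds).
- bot.ik(position, orientation): joint angles nearest the present ones, or None.
- bot.read_state(): the state.
- bot.read_camera(name): name is "scene" or "top"; returns a dict with "image" (400x640x3 uint8, blue, green, red), "depth" (400x640 float32, mm along the optical axis (not along the pixel's ray), 0 where there is no reading), "fovy" (degrees; the focal length in pixels is half the picture's height over the tangent of half this angle, whatever the lens; pixels are square), "cx", "cy" (the principal point, pixels), "eye" and "attitude" of the camera in the world. Camera axes: x right, y down, z forward; pixel columns grow to the right and rows downward; lengths in mm; the calibration is good to about 2 mm. A picture is of the moment at which its call begins.
A pose or a line that the arm cannot do raises bot.MotionError and nothing moves.
- bot.finish_job(): hands the job in, once; it reports no verdict.
The state is a dict: "clock": time; "joint_positions": joint angles; "qvel": joint speeds; "effort": joint torques, N m; "ee_pos": TCP position; "tool_rot": TCP orientation; "ft_force": force on the tool from outside, world axes, zero at the start; "moment": the same for the moment, N m; "grip_width": finger opening in mm.
Only numpy, scipy, OpenCV 4.12 (cv2) and the standard library are available. Lean on these libraries where they do the work, as an engineer would, in place of code of your own. Each camera call takes 0.05 s, during which the arm holds its last target.

## Working session

There is one attempt and no reset: what is moved stays moved. The work goes in short steps, each a Python script; the robot and the scene stay as the last script left them, time stands still between calls to the robot, and variables do not carry over. Pictures are saved under pics/ and viewed, and the job is handed in when it is done.

```bash
ls; mkdir -p pics
python3 - <<'E'
from rig import bot
import cv2,numpy as np
for n in("scene","top"):
    c=bot.read_camera(n); cv2.imwrite(f"pics/{n}0.png",c["image"]); print(n,c["fovy"],c["cx"],c["cy"],c["eye"],c["attitude"],(c["depth"]>0).mean())
    np.savez(f"{n}0.npz",**{k:np.array(v) for k,v in c.items()})
print(bot.read_state())
E
```

```text
pics
scene 47.56971593118219 310.3627464965212 207.51221461412626 [1355.58804547   -7.33902437  746.834883  ] [-0.30611741  0.64298332  0.63778574 -0.29341769] 0.99591796875
top 54.84921025611866 317.2726096236529 201.09498957589724 [325.32348982  21.02024737 816.18889592] [ 0.07728722 -0.69426213  0.7110383  -0.08032013] 0.99603515625
{'clock': 0.1, 'joint_positions': array([-1.38261569e+00,  3.00413009e-01,  1.52150594e+00,  2.12780440e-05,
        1.32068166e+00, -6.66282643e-02]), 'qvel': array([ 1.41848299e-04, -2.35923352e-03, -1.12465294e-05,  1.24206877e-04,
       -2.44084260e-04, -7.54813375e-04]), 'effort': array([ 1.46780276e-03, -5.44378853e+01, -3.62371516e+01, -2.86957300e-05,
        3.03119064e-03, -9.40075665e-06]), 'ee_pos': array([ 138.58610127, -532.06731264,  249.78495428]), 'tool_rot': array([ 0.559718  , -0.55923466,  0.4326809 , -0.43215691]), 'ft_force': array([-0.12118435, -0.11846203, -1.05762366]), 'moment': array([ 0.03643094, -0.04073827,  0.03749044]), 'grip_width': 85.70492295816604}
```

View pics/scene0.png

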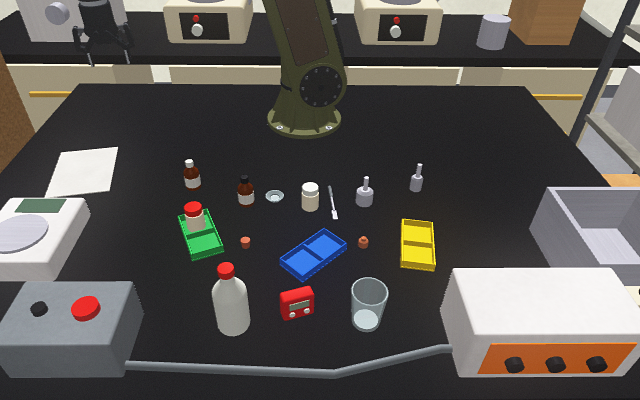

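View pics/top0.png

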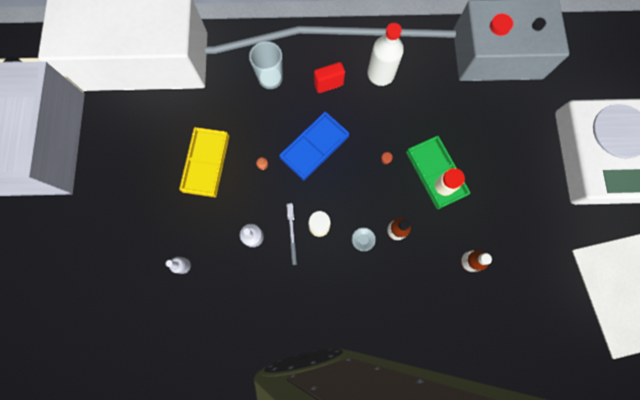

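The scene view (looking back at the robot) shows the green tray at (200,233), blue at (314,253) and yellow at (418,243). The bottles are at (191,175) white cap and (245,190) black cap, the jar at (310,197), and the bobs at (364,190) and (416,178). The top view has the same layout, with clutter near the jar: spatula (292,235), dish (363,239) and two corks.

```bash
cat > cam.py <<'E'
import numpy as np,cv2
from scipy.spatial.transform import Rotation as R
def pose(c):
    q=np.array(c["attitude"]); return R.from_quat([q[1],q[2],q[3],q[0]]).as_matrix(),np.array(c["eye"])
def foc(c): return 200/np.tan(np.radians(float(c["fovy"]))/2)
def cloud(c):
    M,e=pose(c);f=foc(c);v,u=np.mgrid[0:400,0:640];d=c["depth"]
    P=np.stack([(u-c["cx"])/f*d,(v-c["cy"])/f*d,d],-1)
    P=P@M.T+e; P[d<=0]=np.nan; return P
def ray(c,uv,z):
    M,e=pose(c);f=foc(c);uv=np.atleast_2d(uv).astype(float)
    r=np.stack([(uv[:,0]-c["cx"])/f,(uv[:,1]-c["cy"])/f,np.ones(len(uv))],-1)@M.T
    return e+r*((z-e[2])/r[:,2])[:,None]
E
python3 - <<'E'
from cam import *
for n in("top","scene"):
    c=dict(np.load(f"{n}0.npz")); P=cloud(c)
    b=(P[...,0]>250)&(P[...,0]<720)&(abs(P[...,1])<350)
    fl=b&(abs(P[...,2])<12); print(n,"floor z",np.median(P[fl][:,2]),P[fl][:,2].std())
    m=(b&(P[...,2]>12)).astype(np.uint8)
    k,l,s,ce=cv2.connectedComponentsWithStats(m)
    for i in range(1,k):
        if s[i,4]<25: continue
        Q=P[l==i]; t=Q[Q[:,2]>np.percentile(Q[:,2],97)-6]
        print(ce[i].round(),s[i,4],"min",Q.min(0).round(),"max",Q.max(0).round(),"top",t.mean(0).round(1),len(t))
    hsv=cv2.cvtColor(c["image"],cv2.COLOR_BGR2HSV)
    for nm,h0,h1 in(("yellow",22,32),("blue",100,125),("green",55,80)):
        mm=((hsv[...,0]>=h0)&(hsv[...,0]<=h1)&(hsv[...,1]>140)&(hsv[...,2]>60)&b).astype(np.uint8)
        k,l,s,ce=cv2.connectedComponentsWithStats(mm);i=1+s[1:,4].argmax()
        pts=np.argwhere(l==i)[:,::-1]
        for z in(0,22):
            X=ray(c,cv2.convexHull(pts)[:,0],z)[:,:2].astype(np.float32); print(nm,z,cv2.minAreaRect(X))
E
```

```text
top floor z -0.6815012226886665 2.086592800615308
[314. 144.] 565 min [558. -57.  12.] max [710.  94.  24.] top [634.   19.4  20.4] 431
[203. 161.] 615 min [525. 211.  12.] max [678. 308.  25.] top [601.  260.1  20.1] 462
[443. 176.] 1112 min [ 487. -310.   12.] max [ 647. -187.   72.] top [ 536.6 -261.4   68.1] 313
[387. 158.] 90 min [ 589. -150.   12.] max [ 611. -127.   24.] top [ 599.6 -138.    20.8] 84
[262. 163.] 87 min [586. 123.  12.] max [607. 145.  27.] top [596.2 134.1  23.7] 26
[319. 223.] 411 min [433.  -9.  15.] max [474.  34.  68.] top [454.8  12.6  64.1] 323
[399. 229.] 385 min [ 421. -169.   13.] max [ 460. -130.   88.] top [ 441.2 -150.5   83.9] 84
[251. 235.] 395 min [414. 132.  12.] max [458. 175.  82.] top [435.9 153.4  78.8] 33
[476. 261.] 486 min [ 352. -316.   12.] max [ 392. -279.   87.] top [ 372.6 -299.    83.8] 95
[178. 265.] 272 min [363. 283.  13.] max [394. 311.  82.] top [378.6 298.5  78.6] 36
[510. 394.] 337 min [ 250. -123.  494.] max [ 254. -103.  549.] top [ 252.4 -117.2  543.4] 53
yellow 0 ((608.020751953125, 263.84228515625), (85.80445098876953, 
[... 1478 characters left out ...]
 [610. 147.  28.] top [598.7 135.4  25.7] 20
yellow 0 ((589.9006958007812, 265.3619689941406), (79.80038452148438, 170.86695861816406), 79.90974426269531)
yellow 22 ((612.4559326171875, 257.3288269042969), (77.44964599609375, 165.83358764648438), 79.90973663330078)
blue 0 ((623.086181640625, 20.5926513671875), (90.91967010498047, 162.45030212402344), 44.39822769165039)
blue 22 ((644.6638793945312, 19.76983642578125), (88.24140167236328, 157.66490173339844), 44.39822006225586)
green 0 ((554.3175048828125, -251.40235900878906), (169.921630859375, 78.33245849609375), 23.44093894958496)
green 22 ((577.921142578125, -244.21282958984375), (164.9160919189453, 76.02497863769531), 23.440929412841797)
```

Run:
```python
import cv2
a=cv2.imread("pics/top0.png")[100:290,150:510]; cv2.imwrite("pics/topz.png",cv2.resize(a,None,fx=2.2,fy=2.2,interpolation=cv2.INTER_CUBIC))
```

```text
(no output)
```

View pics/topz.png

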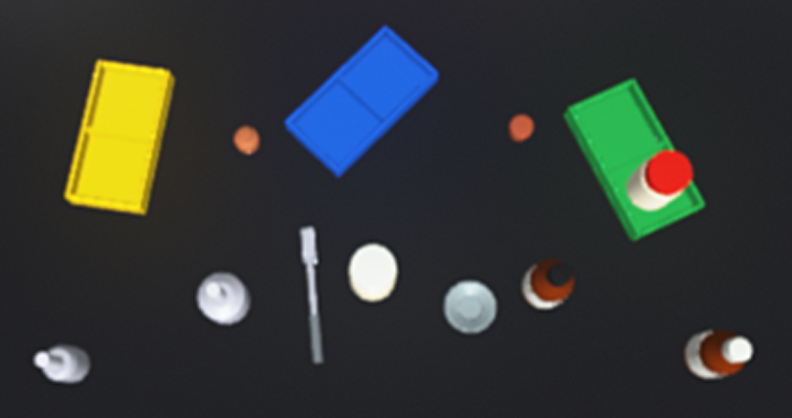

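```bash
cat > h.py <<'E'
from rig import bot
import numpy as np
from scipy.spatial.transform import Rotation as R
def Q(a):
    c,s=np.cos(a),np.sin(a)
    q=R.from_matrix(np.array([[c,0,-s],[s,0,c],[0,-1,0]])).as_quat(); return [q[3],q[0],q[1],q[2]]
def u(d): return np.array([np.cos(np.radians(d)),np.sin(np.radians(d))])
BL,YE,GR=np.array([636,18.8]),np.array([603,259.8]),np.array([568.5,-247.5])
# name: (xy, grip z, preopen, diam, dest, tray jaw angle deg)
OB={"bw":((374,-299),42,62,40,BL-36*u(134.4),44.4),"bb":((443,-150),42,62,40,BL+36*u(134.4),44.4),
"wide":((438,154),66,40,12,YE+36*u(170),80),"narrow":((380.5,298.7),66,40,12,YE-36*u(170),80),
"jar":((457,13),42,66,44,GR+36*u(23.5),113.5)}
def yaw(p,deg):
    best=None
    q0=bot.read_state()["joint_positions"]
    for k in(-360,-180,0,180,360):
        j=bot.ik(p,Q(np.radians(deg+k)))
        if j is not None:
            m=abs(np.array(j)-q0).max()
            if best is None or m<best[0]: best=(m,np.radians(deg+k),j)
    return best
def S(t):
    s=bot.read_state(); print(t,"t=%.1f"%s["clock"],s["ee_pos"].round(1),"F",s["ft_force"].round(1),"w %.1f"%s["grip_width"],flush=True)
E
python3 - <<'E'
from h import *
print(bot.tip_reach,bot.read_state()["joint_positions"].round(2))
for n,(p,z,o,d,t,a) in OB.items():
    for q,an in((p,0),(p,90),(t,a),(t,a+90)):
        b=[yaw([*q,zz],an) for zz in(z,180)]
        print(n,np.round(q),an,[None if x is None else (round(float(x[0]),2),np.round(x[2],2).tolist()) for x in b])
E
```

```text
19.0 [-1.38  0.3   1.52  0.    1.32 -0.07]
bw [ 374 -299] 0 [(0.68, [-0.75, 0.44, 1.89, -0.0, 0.81, -0.75]), (0.68, [-0.75, 0.22, 1.8, -0.0, 1.13, -0.75])]
bw [ 374 -299] 90 [(0.89, [-0.75, 0.44, 1.89, -0.0, 0.81, 0.82]), (0.89, [-0.75, 0.22, 1.8, -0.0, 1.13, 0.82])]
bw [661.  -7.] 44.4 [(1.32, [-0.07, 0.76, 1.33, -0.0, 1.05, -0.84]), (1.32, [-0.07, 0.61, 1.25, -0.0, 1.29, -0.84])]
bw [661.  -7.] 134.4 [(1.32, [-0.07, 0.76, 1.33, 0.0, 1.05, 0.73]), (1.32, [-0.07, 0.61, 1.25, 0.0, 1.29, 0.73])]
bb [ 443 -150] 0 [(0.98, [-0.4, 0.42, 1.92, -0.0, 0.8, -0.4]), (0.98, [-0.4, 0.19, 1.83, -0.0, 1.12, -0.4])]
bb [ 443 -150] 90 [(1.23, [-0.4, 0.42, 1.92, -0.0, 0.8, 1.17]), (1.23, [-0.4, 0.19, 1.83, -0.0, 1.12, 1.17])]
bb [611.  45.] 44.4 [(1.4, [0.01, 0.67, 1.5, -0.0, 0.97, -0.76]), (1.4, [0.01, 0.5, 1.41, -0.0, 1.23, -0.76])]
bb [611.  45.] 134.4 [(1.4, [0.01, 0.67, 1.5, 0.0, 0.97, 0.81]), (1.4, [0.01, 0.5, 1.41, 0.0, 1.23, 0.81])]
wide [438 154] 0 [(1.64, [0.26, 0.37, 1.92, -0.0, 0.85, 0.26]), (1.64, [0.26, 0.19, 1.84, -0.0, 1.12, 0.26])]
wide [438 154] 90 [(1.64, [0.26, 0.37, 1.92, -0.0, 0.
[... 511 characters left out ...]
.98])]
narrow [638. 254.] 80 [(1.71, [0.32, 0.78, 1.23, -0.0, 1.13, -1.07]), (1.71, [0.32, 0.67, 1.15, -0.0, 1.32, -1.07])]
narrow [638. 254.] 170 [(1.71, [0.32, 0.78, 1.23, -0.0, 1.13, 0.5]), (1.71, [0.32, 0.67, 1.15, -0.0, 1.32, 0.5])]
jar [457  13] 0 [(1.33, [-0.05, 0.4, 1.95, -0.0, 0.79, -0.05]), (1.33, [-0.05, 0.17, 1.86, -0.0, 1.12, -0.05])]
jar [457  13] 90 [(1.56, [-0.05, 0.4, 1.95, -0.0, 0.79, -1.62]), (1.56, [-0.05, 0.17, 1.86, -0.0, 1.12, -1.62])]
jar [ 602. -233.] 113.5 [(0.96, [-0.43, 0.73, 1.39, -0.0, 1.02, 0.73]), (0.96, [-0.43, 0.57, 1.3, -0.0, 1.27, 0.73])]
jar [ 602. -233.] 203.5 [(0.96, [-0.43, 0.73, 1.39, -0.0, 1.02, -0.84]), (0.96, [-0.43, 0.57, 1.3, -0.0, 1.27, -0.84])]
```

```bash
cat >> h.py <<'E'
def pick(n,dxy=(0,0),deg=0,F=40):
    p,z,o,d,_,_=OB[n]; p=np.array(p)+dxy
    b=yaw([*p,190],deg); q=Q(b[1])
    bot.move_gripper(o,F); bot.move_to([*p,190],q); 
    bot.servo_line([*p,z+50],q,speed=150)
    hit=bot.servo_line([*p,z],q,speed=60,until_force=6); S(n+" down hit=%s"%hit)
    if hit: return False
    bot.move_gripper(max(d-8,2),F); S(n+" gripped"); return True
def lift(n):
    s=bot.read_state()["ee_pos"]; bot.servo_line([s[0],s[1],190],speed=120); S(n+" lifted")
def place_approach(n,off=(0,0)):
    _,z,_,_,t,a=OB[n]; t=np.array(t)+off
    b=yaw([*t,190],a); q=Q(b[1]); bot.move_to([*t,190],q); S(n+" over")
def place_down(n,off=(0,0),zoff=0):
    _,z,_,d,t,a=OB[n]; t=np.array(t)+off
    bot.servo_line([*t,z+4+zoff+14],speed=110)
    hit=bot.servo_line([*t,z+4+zoff-4],speed=15,until_force=3); S(n+" set hit=%s"%hit)
    return hit
def release(n):
    _,z,o,d,_,_=OB[n]
    bot.move_gripper(d+18); s=bot.read_state()["ee_pos"]; bot.servo_line([s[0],s[1],190],speed=120); S(n+" rel")
def pic(t):
    import cv2
    out=[]
    for nm in("scene","top"):
        c=bot.read_camera(nm); np.savez(f"{nm}_{t}.npz",**{k:np.array(v) for k,v in c.items()})
        im=c["image"]; out.append(cv2.resize(im[130:290,150:470] if nm=="scene" else im[90:290,130:530],(760,380 if nm=="top" else 380*0+300)))
    v=np.vstack(out)
    cv2.imwrite(f"pics/{t}.png",cv2.resize(v,None,fx=.88,fy=.88))
E
python3 - <<'E'
from h import *
if pick("bw"):
    lift("bw"); pic("bw1")
E
```

```text
bw down hit=False t=3.5 [ 374.1 -299.1   42.3] F [-0.1  0.2 -0.5] w 61.9
bw gripped t=3.9 [ 374.2 -299.2   42.5] F [-1.9  1.9  5.6] w 38.5
bw lifted t=5.2 [ 374.  -299.   189.3] F [-0.3  0.6 -1.4] w 38.5
```

View pics/bw1.png

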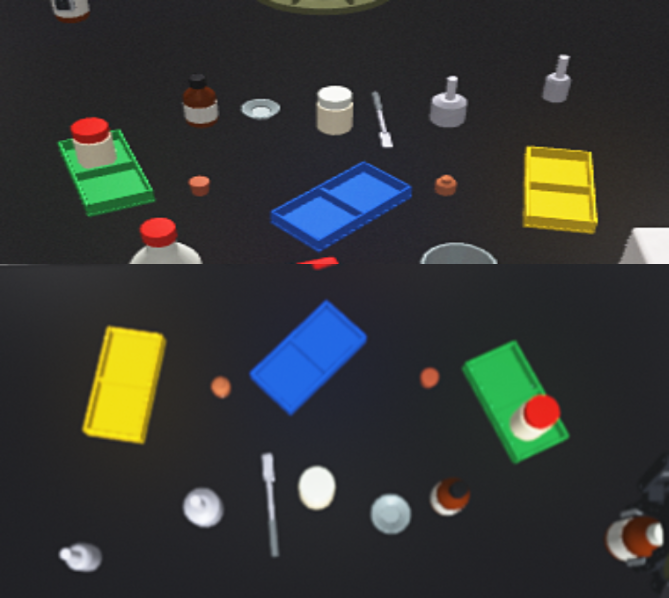

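The top view shows the bottle held at composite pixel (635,538), and nothing else has moved. Next I go over the far blue bay and check the fit before lowering.

Run:
```python
from h import *
place_approach("bw"); t=OB["bw"][4]
bot.servo_line([*t,42+4+35],speed=110); S("hover"); pic("bw2")
```

```text
bw over t=6.9 [661.   -8.2 190.2] F [-0.8 -0.4 -0.6] w 38.5
hover t=8.0 [661.6  -6.9  81.9] F [-0.6  0.5 -0.3] w 38.4
```

View pics/bw2.png

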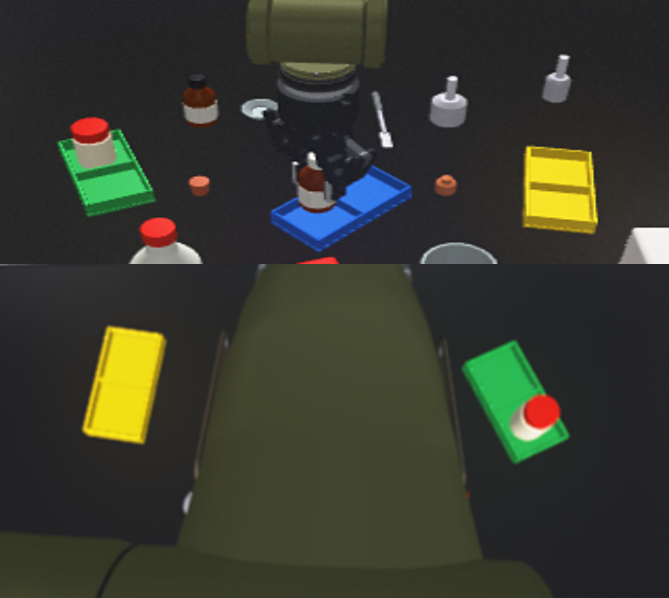

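The scene view shows the bottle at (317,188), over the far/right bay of the blue tray. I'll check its position numerically.

Run:
```python
from cam import *
c=dict(np.load("scene_bw2.npz"));P=cloud(c)
m=(P[...,2]>40)&(P[...,2]<75)&(abs(P[...,1]+7)<35)&(P[...,0]>620)&(P[...,0]<700)
h=cv2.cvtColor(c["image"],cv2.COLOR_BGR2HSV)
for z0 in(36,42,48,54,60):
    k=m&(abs(P[...,2]-z0-3)<3); q=P[k]; print(z0,len(q),q[:,1].min().round(1),q[:,1].max().round(1),q[:,0].max().round(1))
```

```text
Traceback (most recent call last):
ValueError: zero-size array to reduction operation minimum which has no identity
```

```bash
sed -n 1,1p cam.py
python3 - <<'E'
from cam import *
c=dict(np.load("scene_bw2.npz"));P=cloud(c)
m=(P[...,2]>40)&(P[...,2]<120)&(abs(P[...,1]+7)<35)&(P[...,0]>620)&(P[...,0]<720)
q=P[m];print(len(q))
for z0 in range(40,80,5):
    k=q[abs(q[:,2]-z0)<2.5]
    if len(k): print(z0,len(k),k.min(0).round(1),k.max(0).round(1))
E
```

```text
import numpy as np,cv2
676
40 1 [679.5  -6.3  42.4] [679.5  -6.3  42.4]
45 27 [667.4 -25.7  42.6] [682.5  10.9  47.5]
50 23 [670.8 -25.6  47.6] [682.4  10.8  52.2]
55 30 [669.5 -25.6  52.8] [683.8   8.6  57.4]
60 19 [669.9 -25.5  57.6] [682.8   2.1  62.1]
65 24 [670.6 -25.4  62.5] [684.4   8.4  67.3]
70 33 [652.2 -32.   67.5] [686.9  16.7  72.3]
75 47 [638.2 -34.4  72.8] [689.9  20.8  77.5]
```

The scene camera reads the bottle at about (663,-7), against the arm's (661.6,-6.9), so the averaged estimates are good to about 1 mm. I can lower it.

Run:
```python
from h import *
if place_down("bw"): release("bw")
```

```text
bw set hit=True t=9.3 [661.2  -6.9  46.6] F [-1.9 -0.4  5.6] w 38.5
bw rel t=11.0 [660.4  -6.9 189.1] F [-0.2  0.2 -0.2] w 57.9
```

Contact came at the expected height (46.6 mm). Next is the black-cap bottle.

Run:
```python
from h import *
n="bb"
if pick(n):
    lift(n); pic("bb1"); place_approach(n)
    if place_down(n): release(n)
```

```text
bb down hit=False t=14.0 [ 443.2 -150.1   42.3] F [-0.1  0.3  0.7] w 62.0
bb gripped t=14.3 [ 443.2 -150.1   42.6] F [-1.1  1.   5.8] w 38.7
bb lifted t=15.7 [ 443.  -150.   189.3] F [-0.2 -0.3 -0.8] w 38.4
bb over t=16.8 [610.4  43.4 190. ] F [-0.3  0.5 -1.1] w 38.8
bb set hit=True t=19.0 [610.8  44.5  46.6] F [-1.7 -0.2  6.4] w 38.8
bb rel t=20.7 [610.   44.5 189.1] F [-0.2  0.6  0.3] w 58.0
```

View pics/bb1.png

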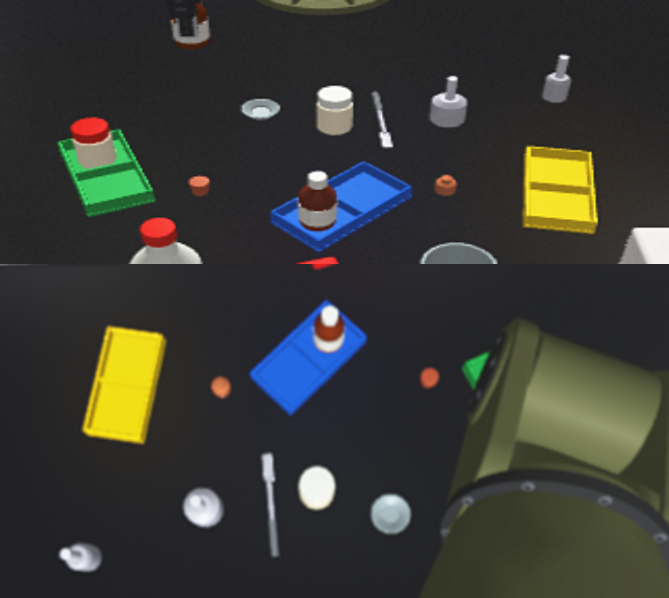

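The white-cap bottle stands upright in the far blue bay (scene (317,200)). On to the wide bob.

Run:
```python
from h import *
n="wide"
if pick(n,F=60):
    s=bot.read_state()["ee_pos"]; bot.servo_line([s[0],s[1],100],speed=80); S("up"); pic("wd1")
```

```text
wide down hit=False t=23.6 [438.2 154.1  66.3] F [0.2 0.6 0. ] w 39.9
wide gripped t=24.0 [438.1 154.   66.2] F [-0.1  0.1  2. ] w 10.4
up t=24.5 [437.9 154.   99.8] F [ 0.1 -0.5 -1.9] w 10.3
```

View pics/wd1.png

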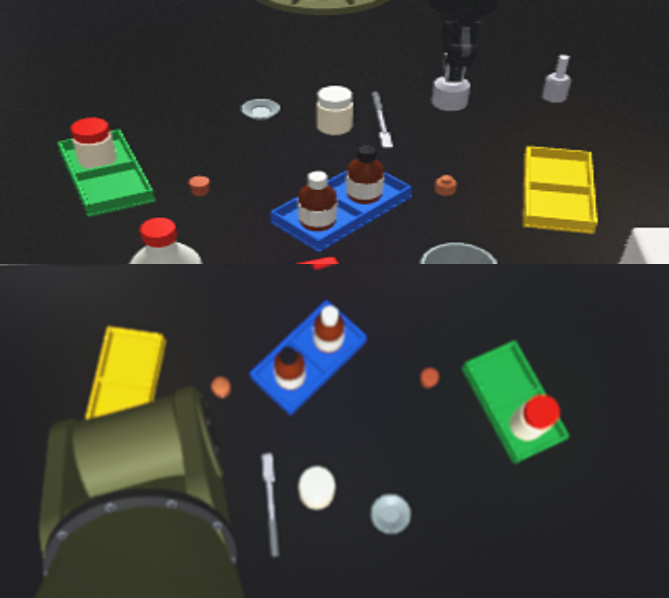

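Both bottles stand upright, one to a bay. The wide bob hangs upright from the jaws at scene (451,92).

Run:
```python
from h import *
n="wide"
lift(n); place_approach(n)
if place_down(n):
    release(n)
    n="narrow"
    if pick(n,F=60):
        lift(n); pic("nr1")
```

```text
wide lifted t=25.5 [437.4 153.8 189.2] F [ 0.2 -0.1 -3.2] w 9.9
wide over t=26.7 [567.3 265.8 189.6] F [-1.  -0.2 -2.5] w 10.6
wide set hit=True t=28.7 [567.5 266.   70.2] F [-0.2 -0.2  4.6] w 10.2
wide rel t=30.2 [566.7 265.7 189.1] F [ 0.1  0.9 -0.2] w 30.2
narrow down hit=False t=33.4 [380.6 298.8  66.3] F [ 0.2  0.9 -0.5] w 39.8
narrow gripped t=33.8 [380.7 298.8  66.3] F [0.4 0.  2.7] w 10.3
narrow lifted t=35.0 [380.4 298.6 189.2] F [-0.   1.  -2.5] w 10.1
```

View pics/nr1.png

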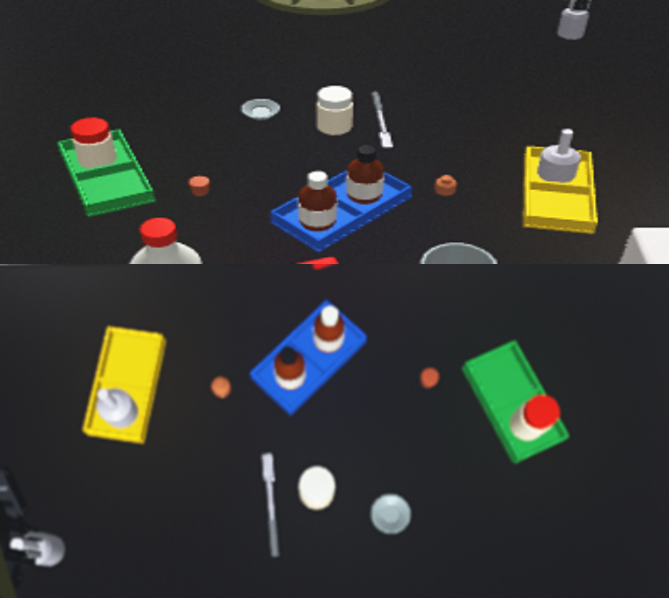

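The wide bob stands in the near yellow bay (scene (559,162)), with its lean matching the perspective of the view. The narrow bob is held at (573,22). Placing it now.

Run:
```python
from h import *
n="narrow"
place_approach(n)
if place_down(n):
    release(n)
    n="jar"
    if pick(n):
        lift(n); pic("jr1")
```

```text
narrow over t=36.4 [638.  253.9 189.9] F [-0.7  0.  -1.8] w 10.2
narrow set hit=True t=38.4 [638.5 253.6  70.3] F [-1.3 -0.6  4.7] w 10.2
narrow rel t=39.9 [637.6 253.3 189. ] F [ 0.1  0.1 -1. ] w 30.0
jar down hit=False t=43.2 [457.2  13.   42.2] F [0.7 0.2 0.1] w 65.8
jar gripped t=43.6 [457.2  13.   42.5] F [-1.8  0.4  5.3] w 42.6
jar lifted t=45.0 [456.9  13.  189.4] F [ 0.3  0.9 -1.3] w 42.8
```

View pics/jr1.png

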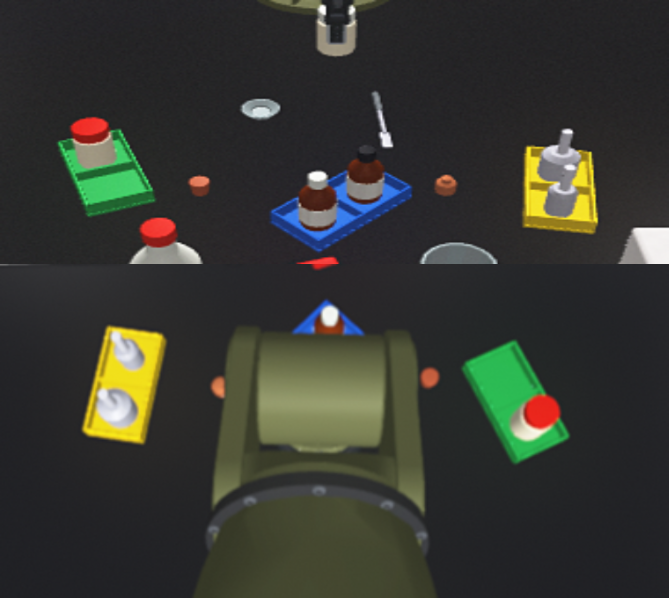

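Both bobs stand stem up in the yellow tray, at scene (559,162) and (562,196). The jar is held at (336,30). Next I place it in the free green bay.

Run:
```python
from h import *
n="jar"
place_approach(n)
if place_down(n):
    release(n)
    bot.move_joints([-1.383,0.3,1.521,0,1.321,-0.067]); bot.dwell(.5); S("home"); pic("end")
from cam import *
cs=[dict(np.load(f"{k}_end.npz")) for k in("top","scene")]
d={"bw":40,"bb":40,"wide":44,"narrow":32,"jar":44}
for n,D in d.items():
    t=np.array(OB[n][4])
    for c,nm in zip(cs,("top","scene")):
        P=cloud(c).reshape(-1,3); P=P[(np.hypot(*(P[:,:2]-t).T)<30)&(P[:,2]>27)]
        tp=P[P[:,2]>np.percentile(P[:,2],97)-6]
        print(n,nm,t.round(),"zmax",np.percentile(P[:,2],97).round(1),"top-off",(tp[:,:2].mean(0)-t).round(1),"ext",(P.min(0)[:2]-t).round(),(P.max(0)[:2]-t).round())
```

```text
jar over t=46.2 [ 601.4 -232.2  190. ] F [ 0.7 -0.1 -1.2] w 42.7
jar set hit=True t=48.3 [ 601.4 -233.1   46.6] F [-1.   0.5  4.9] w 42.8
jar rel t=50.0 [ 600.7 -232.8  189.1] F [0.5 0.6 0.3] w 62.2
home t=52.5 [ 138.4 -532.2  250.2] F [ 0.4  0.2 -0.1] w 62.1
bw top [661.  -7.] zmax 89.6 top-off [-2.4 -1. ] ext [-22. -22.] [14. 17.]
bw scene [661.  -7.] zmax 89.5 top-off [ 2.3 -0.3] ext [-13. -19.] [23. 20.]
bb top [611.  45.] zmax 89.5 top-off [-2.1 -1.5] ext [-22. -21.] [14. 18.]
bb scene [611.  45.] zmax 89.5 top-off [ 1.9 -0.7] ext [-10. -20.] [22. 19.]
wide top [568. 266.] zmax 83.6 top-off [-1.8 -1.8] ext [-23. -23.] [18. 19.]
wide scene [568. 266.] zmax 84.0 top-off [ 1.4 -0.9] ext [-18. -22.] [23. 20.]
narrow top [638. 254.] zmax 83.6 top-off [-0.5 -1.6] ext [-16. -16.] [14. 14.]
narrow scene [638. 254.] zmax 84.0 top-off [ 3.5 -0.4] ext [ -8. -16.] [19. 15.]
jar top [ 602. -233.] zmax 70.3 top-off [-1.6  0.2] ext [-23. -21.] [18. 22.]
jar scene [ 602. -233.] zmax 70.5 top-off [3.  1.3] ext [-18. -20.] [26. 23.]
```

View pics/end.png

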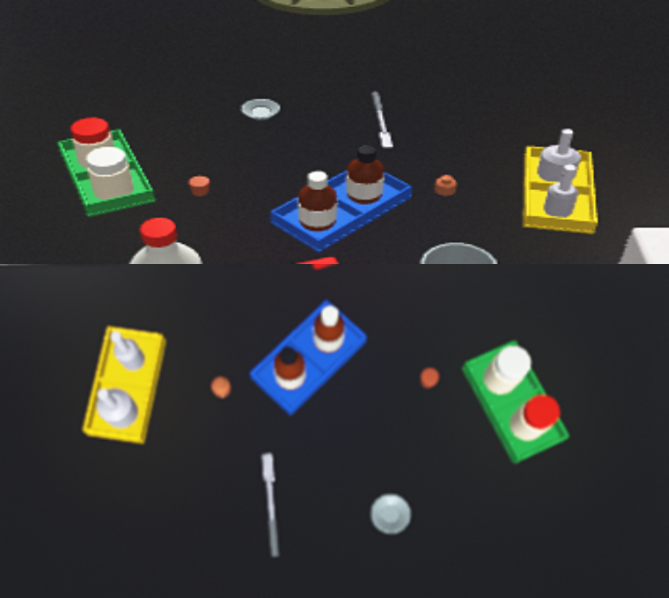

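All five things stand upright in their bays. In the scene view the jar is at (109,172), the bottles at (317,200) and (366,175), and the bobs at (559,162) and (562,196). The tops measure 89.5, 84 and 70 mm, which matches flat on the bay floor, and the red-lidded jar hasn't moved.

Run:
```python
from rig import bot
print(bot.finish_job())
```

```text
the job is handed in; nothing more can be done
None
```

I placed all five things and handed the job in. The arm was back at its start pose, clear of everything, at 52.5 s of the 128 s allowed. The order was:
- **Bottles:** both stand in the blue tray.
- **Bobs:** both stand stem up in the yellow tray.
- **White-lidded jar:** it stands in the free bay of the green tray.

Each one was lowered slowly until it touched the bay floor and only then released. Contact came within about 0.2 mm of the expected height every time.

**Last checks:** both cameras showed everything upright, one to a bay. Tops measured about 89.5 mm for the bottles, 84 mm for the bobs and 70 mm for the jar (89, 84 and 69 mm expected). Every item is within about 3 mm of its bay centre. In the last pictures the red-lidded jar looked unmoved; I did not measure it again.

**Disagreement:** the two cameras differ by about 4 mm in x. I used their average, and a bottle held in the gripper, read by the scene camera, agreed with the arm's own position to about 1.5 mm. No check failed.

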